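# Fish the bike-lock key out from between the cactuses with tongs

### The job

My bike-lock key with the green plastic head has dropped into the grey bowl between the two potted cactuses. Grip the steel kitchen tongs by their arms, close the tips on the key's green head and lift it out, without your own hand touching the key or the cactuses and without knocking over or shoving the plants, the bowl, the umbrella or the bamboo case. Finish while still holding the key up in the tongs, steady, at least 12 cm above the shelf and clear of everything, for me to take.

Things in the scene. Friction and masses are not known exactly. Their poses are not given: they have to be found in the camera images.
- tongs: Sprung steel kitchen tongs, 122 g, 231 mm pivot to tip end, lying on edge on the shelf: arms side by side, closing level. Origin under the pivot on the underside; x along the middle line to the tips, y to the left arm, z up. 22 mm deep in z (14 mm past x = 150). A pull ring sticks out 37 mm behind the pivot. Best gripped across both arms at x = 110 mm, the balance point.
- tongs_left: Left arm (+y side), dark inlay on its outer face at x 65 to 145 mm: grip there. Both arms turn about the pivot together, spring-opened. At x = 110 mm the tongs are 53 mm wide over the arms when open, 32 mm when the arms lie parallel (0.096 rad each), and there the spring pushes back 7 to 9 N an arm, enough to stay in the gripper half squeezed. Origin at the pivot, x along the arm.
- tongs_right: Right arm (-y side), mirror image of the left. Tips meet when each arm has turned 0.15 rad from open. Squeezing by 1 mm at x = 110 mm closes the tips by about 2 mm: 42 mm over the arms there leaves the tips about 44 mm apart.
- tongs_left_tip (a point): Middle of the inner face of the left tip. Each tip is a flat round plate with a scalloped edge, 22 mm across, 4 mm thick, its faces square to the closing direction, its centre 220 mm from the pivot and 11 mm above the tongs' underside. The inner faces are 66 mm apart when open, 24 mm when the arms lie parallel.
- tongs_right_tip (a point): Middle of the inner face of the right tip, mirror image of the left.
- key: Bike-lock key, about 18 g, lying flat on the bowl's floor. Green plastic head 30 (x) x 24 (y) x 10 mm thick; steel blade 8 mm wide sticks 33 mm out of the head to +x. Origin under the centre of the head. The head lies towards the bowl's open side (bowl's -x), the blade points away from it, turned up to 0.35 rad from the bowl's x.
- bowl: Wide shallow grey ceramic bowl, about 1.3 kg, loose on the shelf. 250 mm across at the rim, 226 mm at the foot, 38 mm high, floor and wall 6 mm thick. Origin under its centre. A cactus pot stands on its floor on the +y and on the -y side; its -x side is open: reach over the rim from there with the tongs tipped about 0.42 rad nose down, which clears it, tips to the bowl's +x.
- round_cactus: Round spiny cactus in a terracotta pot, loose in the bowl, 0.2 kg. Pot 44 mm across at the foot, 60 mm at the rim, 55 mm high; the plant is 46 mm across and ends 101 mm above the pot's foot. Origin under the pot's centre, about 82 mm to one side (+y or -y) of the bowl's centre.
- column_cactus: Column-shaped cactus in the same pot, loose in the bowl, 0.2 kg; the plant is 36 mm across and ends 119 mm above the pot's foot. Origin under the pot's centre, about 82 mm from the bowl's centre on the other side; the two pots' rims are about 100 mm apart.
- umbrella: Bare steel frame of a folded compact umbrella with a black handle, lying on the shelf, 236 mm long, 36 mm thick; origin under its middle, length along x. To be left alone.
- case: Bamboo case with a sliding lid, 190 x 80 x 46 mm; origin under its middle, length along x. To be left alone.

How it is judged:
By the outcome, as a careful person would: the job done as asked, in the order asked, and still so for the second after the job is handed in, while the arm keeps its last pose, push and grip.
It also fails if it takes over 43 s, if anything falls off the work surface, if the arm or the gripper's body presses on something with over 40 N, if the wrist force passes 120 N, or if a joint passes its speed limit or range.

### The arm

A 6-joint arm with a two-finger parallel gripper is mounted at the origin on the work surface. World frame = base frame: x ahead of the robot, y to its left, z up, the work surface at z = 0. Lengths are in m, angles in degrees, forces in N, time in s.
With the tool pointing down it reaches from about 0.4 to 0.825 m from the base axis. Payload 7 kg.
Tool frame: the origin (TCP) lies on the centre line of the jaws, within the pads' length; the fingertips stand 19 mm ahead of it and the grasp point (between the pads) is the TCP; z points along the fingers, y is the line along which they close (so a half turn about z gives the same grasp; the last joint's range is limited). The gripper opens to 88 mm and grips with 3 to 60 N. Pads are 19 mm wide; open, the fingers measure 130 mm over their backs; the gripper's body (78 mm by 193 mm) begins 47 mm behind the grasp point.
Start: joints at [84.517, 20.546, 0.682, 0, -70.136, -16.507], TCP at [0.253, 0.626, 0.246] pointing down, gripper open.
Joint ranges: [-176.03, 176.03], [-82.01, 121.73], [-58.28, 71.71], [-173.87, 95.51], [-174.79, -0.11], [-173.66, 173.66]. Speed limits (degrees/s): [136.94, 136.94, 172.46, 180, 180, 180].

### API

Orientations are given as [roll, pitch, yaw] about the fixed x, y, z axes, in that order (R = Rz(yaw) Ry(pitch) Rx(roll)).
In Python, from plant import get_state, capture, close_job gives the robot as it stands.
- The arm moves only by the tool apply_moves, never from a script. Its argument "targets" is a list of rows, each a list of 7 numbers: the opening, from 0 (shut) to 1 (fully open), then the shift along the tool's x, y, z normalised to -1 to 1, where 1 is 1000 mm, then the turn, a rotation vector about the tool's x, y, z normalised to -1 to 1, where 1 is 90 degrees. In form: [[claw, tx, ty, tz, ax, ay, az], ...]. A call has 1 to 20 rows; each row shifts and turns the commanded pose from where the row before left it, along the tool's axes as they then stand; what a row does not reach is not made up. A row lasts 1/12 s, in which the tool goes at most 41.7 mm and 7.16 degrees, less where a joint would pass 70% of its speed; a pose out of reach is approached as far as the arm can. A call with a number of a shift or a turn outside -1 to 1 is refused whole. A call with a gripper value outside its range is refused whole. The fingers move at their own pace and stop on an object; "newtons" is the grip in N (left out, the last holds). Time passes only in rows, so rows that do not move let the fingers close. It gives the time, the measured TCP pose, the force, the opening and the grip force at its end, in the units of the state.
- get_state(): the state, without advancing time (a new reading comes with each control period).
- capture(name): name is "scene" or "top" or "wrist"; returns a dict with "frame" (420x560x3 uint8, red, green, blue), "range_z" (420x560 float32, m along the optical axis (not along the pixel's ray), 0 where there is no reading), "camera_matrix" (3x3 intrinsics, pixels), "T" (4x4, takes a point from camera to world coordinates). Camera axes: x right, y down, z forward; pixel columns grow to the right and rows downward; lengths in m; the calibration is good to about 2 mm. A picture is of the moment at which its call begins.
- close_job(): hands the job in; it is judged then, once.
The state is a dict: "time_s": time; "joints": joint angles; "qd": joint speeds; "joint_torque": joint torques, N m; "tcp_pos": TCP position; "eef_rot": TCP orientation; "contact_force": force on the tool from outside, world axes, zero at the start; "moment": the same for the moment, N m; "gripper_width": finger opening in m; "gripper_force": force on a finger pad.
Only numpy, scipy, OpenCV 4.12 (cv2) and the standard library are available. Lean on these libraries where they do the work, as an engineer would, in place of code of your own. Each camera call takes 0.05 s, during which the arm holds its last target. There are 200 camera calls.

## Working session

There is one attempt and no reset: what is moved stays moved. The work goes in short steps, Python scripts to look and compute and a tool call to move; the robot and the scene stay as the last step left them, time stands still between calls to the robot, and variables do not carry over. Pictures are saved under pics/ and viewed, at most 10 in all, crops included, and the job is handed in when it is done.

Besides the shell and the picture viewer there is one more tool, called after ">>>" in YAML: its name, and indented under it one key for each argument. apply_moves: Moves the arm, as the interface text tells. Scaled input: -1 to 1 covers 1000 mm each way for a shift and 90 degrees each way for a turn. Its arguments: {"type":"object","properties":{"targets":{"type":"array","items":{"type":"array","items":{"type":"number"}}},"newtons":{"type":"number"}},"required":["targets"]}

```bash
ls; mkdir -p pics
python3 - <<'E'
from plant import *
import cv2,numpy as np
print(get_state())
for n in ("scene","top"):
    c=capture(n); np.savez(n+'.npz',**c); cv2.imwrite(f'pics/{n}0.png',c["frame"][:,:,::-1]); print(n,c["T"].round(3),c["camera_matrix"].round(1))
E
```

```text
pics
{'time_s': 0.0, 'joints': array([ 8.45161446e+01,  2.05895666e+01,  6.34538917e-01, -2.20525400e-02,
       -7.01360234e+01, -1.65082110e+01]), 'qd': array([ 0.01201481, -0.09644902, -0.12540978, -0.05620304,  0.08604947,
       -0.08551979]), 'joint_torque': array([ 2.09843631e-03, -5.82705474e+01,  2.93064952e+01,  6.99726373e+00,
        7.04070000e-03, -1.56944425e-04]), 'tcp_pos': array([0.25259822, 0.62545846, 0.24464349]), 'eef_rot': array([ 1.79906811e+02, -5.99870163e-03, -2.19995712e+01]), 'contact_force': array([ 0.20714506,  0.03002826, -0.03773617]), 'moment': array([ 0.04959344,  0.01584023, -0.00222433]), 'gripper_force': 0.0, 'gripper_width': 0.0874943754763293}
scene [[ 0.538  0.594 -0.598  1.137]
 [ 0.843 -0.376  0.386 -0.44 ]
 [ 0.004 -0.712 -0.702  0.742]
 [ 0.     0.     0.     1.   ]] [[395.5   0.  281.4]
 [  0.  395.5 210.7]
 [  0.    0.    1. ]]
top [[ 0.021 -0.995  0.098  0.495]
 [-1.    -0.021  0.007 -0.059]
 [-0.005 -0.098 -0.995  0.904]
 [ 0.     0.     0.     1.   ]] [[430.6   0.  278.1]
 [  0.  430.6 214.4]
 [  0.    0.    1. ]]
```

View pics/top0.png

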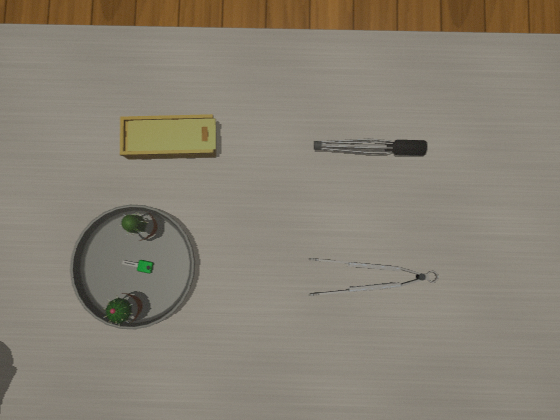

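View pics/scene0.png

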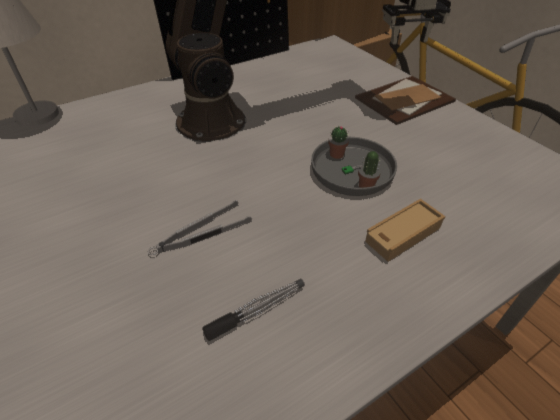

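Both views show the layout. In the top view the bowl centre is at about (135,265), with the key's green head at (146,267) and its blade pointing left (+y world). The column cactus is up at (140,225) and the round one down at (125,308). The tongs run from the pivot at (420,276) to the tips at (310,260) and (313,294).

```bash
cat > h.py <<'E'
import numpy as np,cv2
def ray(c,uv,z):
    uv=np.atleast_2d(np.asarray(uv,float)); K=c["camera_matrix"];T=c["T"]
    d=np.c_[uv,np.ones(len(uv))]@np.linalg.inv(K).T@T[:3,:3].T; o=T[:3,3]
    return o+d*((z-o[2])/d[:,2])[:,None]
def cloud(c):
    v,u=np.indices(c["range_z"].shape); K=c["camera_matrix"]
    p=np.c_[u.ravel(),v.ravel(),np.ones(u.size)]@np.linalg.inv(K).T*c["range_z"].ravel()[:,None]
    return (p@c["T"][:3,:3].T+c["T"][:3,3]).reshape(*u.shape,3)
def green(c,lo=100):
    f=cv2.cvtColor(c["frame"],cv2.COLOR_RGB2HSV); return cv2.inRange(f,(50,180,lo),(80,255,255))
def comps(m):
    n,l,s,ce=cv2.connectedComponentsWithStats(m); return l,s,ce
E
python3 - <<'E'
from h import *
from scipy.optimize import least_squares
top=dict(np.load('top.npz'));sc=dict(np.load('scene.npz'))
P=cloud(top);print('table z',np.nanmedian(P[300:400,300:500,2]), P[300:400,300:500,2].std())
# bowl outer rim: points with z in 30..45mm in the region
r=P[200:335,65:205].reshape(-1,3);q=r[(r[:,2]>.030)&(r[:,2]<.042)]
f=least_squares(lambda p:np.hypot(q[:,0]-p[0],q[:,1]-p[1])-.122,[.4,.26],loss='soft_l1',f_scale=.003);print('bowl c',f.x,len(q),np.abs(f.fun).mean())
for lo,hi,n in((.052,.068,'potrim'),(.075,.13,'plant')):
    q=r[(r[:,2]>lo)&(r[:,2]<hi)]
    for s in(q[q[:,0]>f.x[0]],q[q[:,0]<f.x[0]]): print(n,len(s),s.mean(0).round(4),s.min(0).round(4),s.max(0).round(4))
for n,c in(('top',top),('sc',sc)):
    m=green(c);l,s,ce=comps(m);i=1+np.argmax(s[1:,4]);print(n,s[i],ce[i])
    pts=np.argwhere(l==i)[:,::-1];w=ray(c,pts,.016)
    rect=cv2.minAreaRect((w[:,:2]*1000).astype(np.float32));print('key head rect mm',rect,w.mean(0))
# blade: bright grey pixels left of head in top
f_=top["frame"].astype(int);print(f_[258:274:1,118:140].sum(2)//3)
# tongs
r=P[245:310,295:445];z=r[...,2];m=(z>.008)&(z<.05)
w=r[m];print('tongs pts',len(w),w.min(0),w.max(0))
for a in np.arange(-.38,-.08,.02):
    s=w[(w[:,1]>a)&(w[:,1]<a+.02)]
    if len(s): 
        o=np.sort(s[:,0]);k=np.argmax(np.diff(o)) if len(o)>1 else 0
        print(round(a,2),len(s),o[:k+1].mean().round(4),o[k+1:].mean().round(4),o.min().round(4),o.max().round(4),s[:,2].mean().round(4),s[:,2].max().round(4))
E
```

```text
table z -0.0002344421282525211 0.056002216762294554
bowl c [0.47122162 0.23650767] 1454 0.002273626339794856
potrim 54 [0.5483 0.202  0.0593] [0.5241 0.191  0.052 ] [0.5798 0.2194 0.0676]
potrim 46 [0.3948 0.2208 0.0569] [0.3617 0.2143 0.0525] [0.4169 0.2368 0.0651]
plant 348 [0.551  0.2159 0.1099] [0.5312 0.2002 0.0754] [0.573  0.2421 0.1261]
plant 537 [0.3896 0.2397 0.0927] [0.3595 0.2173 0.0751] [0.4149 0.2693 0.1084]
top [137 260  14  13  94] [142.76595745 265.89361702]
key head rect mm ((470.2676696777344, 220.66250610351562), (25.069135665893555, 20.66208839416504), 80.05670166015625) [0.47039191 0.22301462 0.016     ]Traceback (most recent call last):
  File "<stdin>", line 12, in <module>
    return _wrapfunc(a, 'argmax', axis=axis, out=out, **kwds)
    return bound(*args, **kwds)
ValueError: attempt to get argmax of an empty sequence
```

Run:
```python
from h import *
top=dict(np.load('top.npz'));sc=dict(np.load('scene.npz'))
a=cv2.resize(top["frame"][250:285,110:170],(480,280),interpolation=0);b=cv2.resize(sc["frame"][155:180,335:375],(320,200),interpolation=0)
d=cv2.resize(top["frame"][250:305,300:445],(725,275),interpolation=0)
im=np.zeros((580,800,3),np.uint8);im[:280,:480]=a;im[:200,480:]=b;im[300:575,:725]=d
cv2.imwrite('pics/crop1.png',im[:,:,::-1])
for n,c in(('top',top),('sc',sc)):
    f=c["frame"].astype(int);m=((f[...,1]>f[...,0]*1.6)&(f[...,1]>f[...,2]*1.4)&(f[...,1]>60)).astype(np.uint8)
    l,s,ce=comps(m)
    for i in range(1,len(s)):
        if s[i,4]<15: continue
        w=ray(c,np.argwhere(l==i)[:,::-1],.016);print(n,s[i],cv2.minAreaRect((w[:,:2]*1000).astype(np.float32)),w.mean(0))
P=cloud(top)
r=P[245:310,295:445];z=r[...,2];m=(z>.008)&(z<.05)
w=r[m];print('tongs pts',len(w),w.min(0),w.max(0))
for a in np.arange(-.40,-.08,.02):
    s=w[(w[:,1]>a)&(w[:,1]<a+.02)]
    if len(s)>2: 
        o=np.sort(s[:,0]);k=np.argmax(np.diff(o))
        print(round(a,2),len(s),o[:k+1].mean().round(4),o[k+1:].mean().round(4),o.min().round(4),o.max().round(4),s[:,2].mean().round(4),s[:,2].max().round(4))
```

```text
top [137 260  16  13 154] ((470.0695495605469, 219.4879150390625), (29.828752517700195, 23.042755126953125), 80.09060668945312) [0.47013824 0.21982438 0.016     ]
top [106 303  18  18 145] ((377.2519226074219, 274.6535339355469), (36.39237976074219, 31.24592399597168), 29.98168182373047) [0.37659002 0.27477502 0.016     ]
sc [342 166  11   7  53] ((474.98516845703125, 216.35560607910156), (28.606637954711914, 25.993614196777344), 78.67051696777344) [0.47471479 0.21627304 0.016     ]
tongs pts 866 [ 0.41865343 -0.38267518  0.00815348] [ 0.49391798 -0.1178443   0.02569008]
-0.4 9 0.4544 0.4626 0.4544 0.4667 0.0113 0.0126
-0.38 34 0.453 0.4706 0.4502 0.4727 0.0121 0.0219
-0.36 75 0.4541 0.4617 0.454 0.4682 0.0201 0.0251
-0.34 50 0.4515 0.4707 0.4475 0.4739 0.0182 0.0218
-0.32 54 0.4458 0.4757 0.4413 0.4795 0.0194 0.0255
-0.3 90 0.4429 0.477 0.4389 0.4813 0.0216 0.0253
-0.28 92 0.4406 0.4788 0.4364 0.4829 0.0217 0.0257
-0.26 93 0.438 0.4803 0.434 0.4846 0.0216 0.0249
-0.24 93 0.4357 0.4818 0.4316 0.4861 0.0218 0.0253
-0.22 94 0.4333 0.4833 0.4291 0.4877 0.0216 0.0257
-0.2 47 0.4288 0.4867 0.4262 0.4892 0.0178 0.0224
-0.18 44 0.4265 0.4887 0.4239 0.4908 0.0174 0.0219
-0.16 42 0.4239 0.49 0.4215 0.4923 0.0168 0.0204
-0.14 46 0.4215 0.4916 0.4187 0.4939 0.0185 0.0232
-0.12 3 0.4917 0.4938 0.4917 0.4938 0.0128 0.0155
```

View pics/crop1.png

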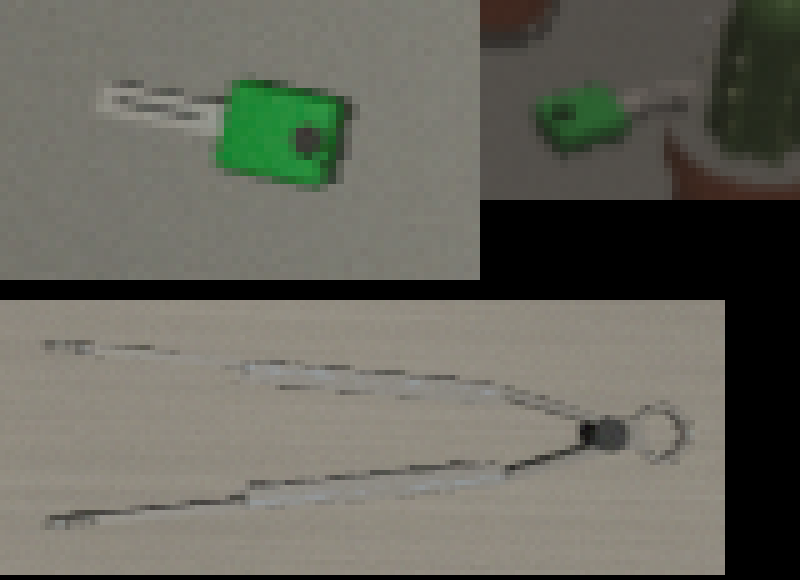

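The crop shows the key's head with its blade pointing left and slightly up, so the key heading is about 80° in world. The tongs lie at heading 91.2° with the pivot near (0.462,-0.348), and x=110 falls at (0.459,-0.238). Widths and heights match the given sizes: 52 mm over the arms and a 30 x 23 mm head. I'll move over towards the tongs now.

>>> apply_moves:
  targets:
    - [1,0.01,0.007,0,0,0,0]
    - [1,0.02,0.015,0,0,0,0]
    - [1,0.03,0.022,0,0,0,0]
    - [1,0.03,0.022,0,0,0,0]
    - [1,0.03,0.022,0,0,0,0]
    - [1,0.03,0.022,0,0,0,0]
    - [1,0.03,0.022,0,0,0,0]
    - [1,0.03,0.022,0,0,0,0]
    - [1,0.03,0.022,0,0,0,0]
    - [1,0.03,0.022,0,0,0,0]
    - [1,0.03,0.022,0,0,0,0]
    - [1,0.03,0.022,0,0,0,0]
    - [1,0.02,0.015,0,0,0,0]
    - [1,0.01,0.007,0,0,0,0]
    - [1,0,0,0,0,0,0.03]
    - [1,0,0,0,0,0,0.06]
    - [1,0,0,0,0,0,0.06]
    - [1,0,0,0,0,0,0.06]
    - [1,0,0,0,0,0,0.06]
    - [1,0,0,0,0,0,0.06]

```text
time_s: 1.77
tcp_pos: [0.4874, 0.2462, 0.2454]
eef_rot: [180.0, 0.0, -52.0]
contact_force: [-0.4, -0.4, 0.8]
gripper_width: 0.0879
gripper_force: 0.0
```

>>> apply_moves:
  targets:
    - [1,0,0,0,0,0,0.06]
    - [1,0,0,0,0,0,0.06]
    - [1,0,0,0,0,0,0.06]
    - [1,0,0,0,0,0,0.06]
    - [1,0,0,0,0,0,0.06]
    - [1,0,0,0,0,0,0.06]
    - [1,0,0,0,0,0,0.052]
    - [1,0,0,0,0,0,0]

```text
time_s: 2.43
tcp_pos: [0.4874, 0.2462, 0.2454]
eef_rot: [180.0, -0.0, -89.0]
contact_force: [0.8, 0.1, -0.1]
gripper_width: 0.0876
gripper_force: 0.0
```

>>> apply_moves:
  targets:
    - [1,0.01,0,0,0,0,0]
    - [1,0.02,0.002,0,0,0,0]
    - [1,0.03,0.002,0,0,0,0]
    - [1,0.03,0.002,0,0,0,0]
    - [1,0.03,0.002,0,0,0,0]
    - [1,0.03,0.002,0,0,0,0]
    - [1,0.03,0.002,0,0,0,0]
    - [1,0.03,0.002,0,0,0,0]
    - [1,0.03,0.002,0,0,0,0]
    - [1,0.03,0.003,0.01,0,0,0]
    - [1,0.03,0.003,0.02,0,0,0]
    - [1,0.03,0.003,0.02,0,0,0]
    - [1,0.03,0.003,0.02,0,0,0]
    - [1,0.03,0.003,0.02,0,0,0]
    - [1,0.03,0.003,0.02,0,0,0]
    - [1,0.03,0.003,0.02,0,0,0]
    - [1,0.02,0,0.01,0,0,0]
    - [1,0.0137,0,0,0,0,0]
    - [1,0,0,0,0,0,0]

```text
time_s: 4.02
tcp_pos: [0.46, -0.2404, 0.1045]
eef_rot: [179.9, 0.0, -88.7]
contact_force: [0.8, -0.7, 0.1]
gripper_width: 0.0881
gripper_force: 0.0
```

Run:
```python
from plant import *
from h import *
c=capture("wrist");np.savez('w1.npz',**c);print(get_state()['tcp_pos'])
print(c["T"].round(3))
cv2.imwrite('pics/w1.png',c["frame"][:,:,::-1])
P=cloud(c);m=(P[...,2]>.012)&(P[...,2]<.03)
w=P[m&(abs(P[...,0]-.459)<.06)]
for y in np.arange(-.36,-.1,.02):
    s=w[(w[:,1]>y)&(w[:,1]<y+.02)]
    if len(s)>5:
        o=np.sort(s[:,0]);k=np.argmax(np.diff(o));print(round(y+.01,3),len(s),o[0].round(4),o[k].round(4),o[k+1].round(4),o[-1].round(4),s[:,2].max().round(4))
```

```text
[ 0.46031059 -0.23935386  0.10499986]
[[-1.    -0.021 -0.008  0.461]
 [-0.023  0.968  0.249 -0.307]
 [ 0.002  0.249 -0.968  0.244]
 [ 0.     0.     0.     1.   ]]
-0.35 756 0.4535 0.4536 0.4542 0.4701 0.0244
-0.33 562 0.4472 0.4572 0.4584 0.4756 0.0236
-0.31 517 0.4408 0.4513 0.4719 0.4811 0.0247
-0.29 897 0.4386 0.4491 0.4727 0.4832 0.0248
-0.27 840 0.4354 0.4471 0.4745 0.4847 0.0246
-0.25 788 0.4331 0.4444 0.4757 0.4861 0.0246
-0.23 733 0.4306 0.4422 0.4772 0.4878 0.0244
-0.21 340 0.4294 0.4398 0.479 0.4885 0.0241
-0.19 37 0.4261 0.4301 0.4866 0.4903 0.0197
-0.17 286 0.4242 0.43 0.4866 0.4914 0.0203
-0.15 77 0.4242 0.4276 0.4881 0.4922 0.0196
```

View pics/w1.png

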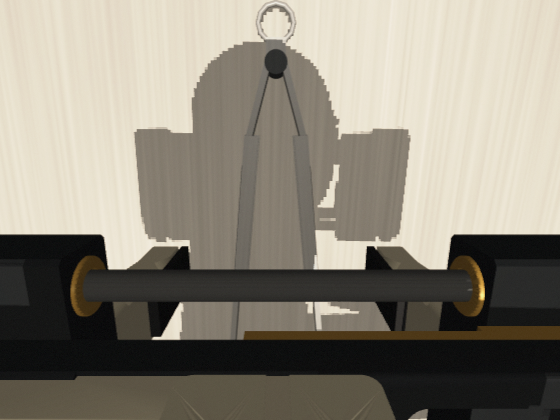

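The wrist picture shows both arms between the fingers. The pivot is at (275,63) and the tongs are centred on the jaws. I'll descend and half squeeze.

>>> apply_moves:
  targets:
    - [1,0,0,0.01,0,0,0]
    - [1,-0.001,0.001,0.02,0,0,0]
    - [1,0,0,0.02,0,0,0]
    - [1,0,0,0.02,0,0,0]
    - [1,0,0,0.01,0,0,0]
    - [1,0,0,0.003,0,0,0]
    - [1,0,0,0,0,0,0]
    - [0.477,0,0,0,0,0,0]
    - [0.477,0,0,0,0,0,0]
    - [0.477,0,0,0,0,0,0]
    - [0.477,0,0,0,0,0,0]
    - [0.477,0,0,0,0,0,0]
    - [0.477,0,0,0,0,0,0]
    - [0.477,0,0,0,0,0,0]
    - [0.477,0,0,0,0,0,0]
    - [0.477,0,0,0,0,0,0]
  newtons: 25

```text
time_s: 5.4
tcp_pos: [0.4607, -0.2372, 0.023]
eef_rot: [-179.9, -0.0, -88.8]
contact_force: [0.1, 0.6, 5.2]
gripper_width: 0.0423
gripper_force: 9.2
```

>>> apply_moves:
  targets:
    - [0.477,0,0,-0.003,0,0,0]
    - [0.477,0,0,-0.007,0,0,0]
    - [0.477,0,0,-0.015,0,0,0]
    - [0.477,0,0,-0.02,0,0,0]
    - [0.477,0,0,-0.02,0,0,0]
    - [0.477,0,0,-0.02,0,0,0]
    - [0.477,0,0,-0.02,0,0,0]
    - [0.477,0,0,-0.02,0,0,0]
    - [0.477,0,0,-0.02,0,0,0]
    - [0.477,0,0,-0.02,0,0,0]
    - [0.477,0,0,-0.01,0,0,0]
    - [0.477,0,0,-0.005,0,0,0]
    - [0.477,0,0,0,0,0,0]

```text
time_s: 6.48
tcp_pos: [0.4602, -0.2371, 0.2033]
eef_rot: [-179.9, -0.0, -88.8]
contact_force: [0.3, 0.5, -1.8]
gripper_width: 0.0418
gripper_force: 7.7
```

Run:
```python
from plant import *
from h import *
s=get_state();print(s['tcp_pos'],s['eef_rot'],s['gripper_width'],s['contact_force'],s['joints'])
a=capture("top");b=capture("scene");np.savez('t2.npz',**a);np.savez('s2.npz',**b)
im=np.vstack([cv2.resize(a["frame"][150:360,220:500],(400,300)),cv2.resize(b["frame"][50:260,60:340],(400,300))])
cv2.imwrite('pics/lift.png',np.hstack([im[:300],im[300:]])[:,:,::-1])
```

```text
[ 0.46019434 -0.23711587  0.20326773] [-1.79925938e+02 -2.74280460e-03 -8.87740112e+01] 0.04182966013055421 [ 0.33545842  0.54400094 -1.77384301] [-5.51835045e+00  7.59366305e+00 -2.25485227e+01 -6.91325547e-03
 -5.97839427e+01  6.74781638e+00]
```

View pics/lift.png

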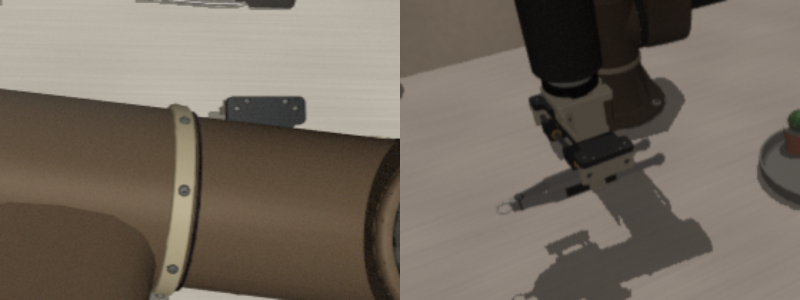

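The tongs are held level. In the left crop (top view) the arm hides them. In the right crop (scene view) the tips are at about (658,158) and the ring at (503,210). Next I'll carry them to the bowl, yaw, then tip them nose down.

>>> apply_moves:
  targets:
    - [0.477,-0.01,0,-0.005,0,0,0]
    - [0.477,-0.02,0,-0.01,0,0,0]
    - [0.477,-0.03,0,-0.005,0,0,0]
    - [0.477,-0.03,0,0,0,0,0]
    - [0.477,-0.03,0,0,0,0,0]
    - [0.477,-0.03,0,0,0,0,0]
    - [0.477,-0.03,-0.001,0,0,0,0]
    - [0.477,-0.03,-0.001,0,0,0,0]
    - [0.477,-0.03,0,0,0,0,0]
    - [0.477,-0.03,0,0,0,0,0]
    - [0.477,-0.03,0,0,0,0,0]
    - [0.477,-0.03,0,0,0,0,0]
    - [0.477,-0.02,0,0,0,0,0]
    - [0.477,-0.013,0,0,0,0,0]
    - [0.477,0,0,0,0,0,0.025]
    - [0.477,0,0,0,0,0,0.04]
    - [0.477,0,0,0,0,0,0.04]
    - [0.477,0,0,0,0,0,0.02]
    - [0.477,0,0,0,0,0,0]

```text
time_s: 8.17
tcp_pos: [0.4538, 0.1256, 0.2219]
eef_rot: [179.9, -0.1, -100.1]
contact_force: [-0.6, 0.4, -1.1]
gripper_width: 0.0418
gripper_force: 7.7
```

>>> apply_moves:
  targets:
    - [0.477,0,0,0,0,0.0174,0]
    - [0.477,0,0,0,0,0.04,0]
    - [0.477,0,0,0,0,0.05,0]
    - [0.477,0,0,0,0,0.05,0]
    - [0.477,0,0,0,0,0.05,0]
    - [0.477,0,0,0,0,0.04,0]
    - [0.477,0,0,0,0,0.02,0]
    - [0.477,0,0,0,0,0,0]
    - [0.477,0,0,0,0,0,0]

```text
time_s: 8.92
tcp_pos: [0.4542, 0.1261, 0.222]
eef_rot: [179.9, -24.1, -99.9]
contact_force: [0.9, -0.5, -0.8]
gripper_width: 0.042
gripper_force: 7.7
```

Run:
```python
from plant import *
from h import *
from scipy.spatial.transform import Rotation as R
s=get_state();print(s['tcp_pos'],s['eef_rot'],s['gripper_width'],s['contact_force'],s['joints'])
M=R.from_euler('xyz',s['eef_rot'],degrees=True).as_matrix()
print(M.round(3),'tip pred',s['tcp_pos']+M@[-.109,0,.012])
a=capture("top");b=capture("scene");np.savez('t3.npz',**a);np.savez('s3.npz',**b)
im=np.hstack([cv2.resize(a["frame"][190:350,60:270],(400,305)),cv2.resize(b["frame"][60:220,240:450],(400,305))])
cv2.imwrite('pics/pre.png',im[:,:,::-1])
p=M.T@(M@np.array([-.109,0,.012]))
for y in(-.026,.026):
    X=s['tcp_pos']+M@np.array([-.109,y,.012])
    for c in(a,b):
        q=np.linalg.inv(c["T"])@np.r_[X,1];u=c["camera_matrix"]@q[:3];print(y,X.round(4),u[:2]/u[2])
```

```text
[0.45416856 0.12610883 0.22202032] [179.94418761 -24.0653486  -99.93911518] 0.041950698986862885 [ 0.86321262 -0.48456854 -0.80710312] [ 49.28007476  11.34324932 -24.6028616   12.40237094 -75.40551671
 -64.63590347]
[[-0.158 -0.985 -0.071]
 [-0.899  0.173 -0.401]
 [ 0.408  0.001 -0.913]] tip pred [0.47049076 0.21932306 0.16661551]
-0.026 [0.4961 0.2148 0.1666] [120.30560392 252.71143029]
-0.026 [0.4961 0.2148 0.1666] [359.03901262 128.45612393]
0.026 [0.4449 0.2238 0.1666] [113.28841025 282.89232687]
0.026 [0.4449 0.2238 0.1666] [349.21959948 118.62131068]
```

View pics/pre.png

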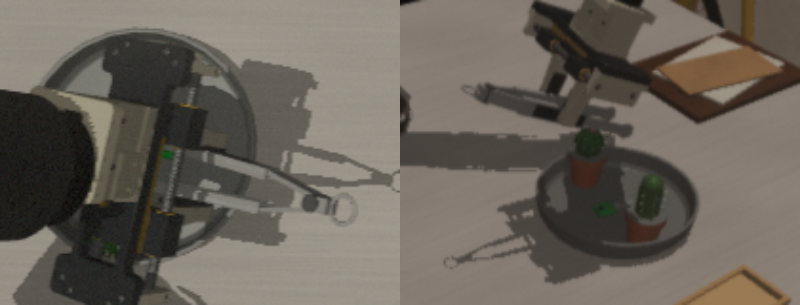

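The scene crop shows a tip at about (630,128), which is pixel (361,127). The prediction was (359,128), so the tool-to-tip geometry holds. After correcting for the visible side faces, both views put the key head at (0.470,0.2208). I'll descend most of the way and check.

>>> apply_moves:
  targets:
    - [0.477,-0.003,0,0.005,0,0,0]
    - [0.477,-0.005,0,0.011,0,0,0]
    - [0.477,-0.006,0,0.013,0,0,0]
    - [0.477,-0.006,0,0.013,0,0,0]
    - [0.477,-0.006,0,0.013,0,0,0]
    - [0.477,-0.006,0,0.013,0,0,0]
    - [0.477,-0.006,0,0.013,0,0,0]
    - [0.477,-0.005,0,0.012,0,0,0]
    - [0.477,-0.004,0,0.009,0,0,0]
    - [0.477,-0.003,0,0.007,0,0,0]
    - [0.477,0,0,0,0,0,0]
    - [0.477,0,0,0,0,0,0]

```text
time_s: 10.02
tcp_pos: [0.4546, 0.1269, 0.1028]
eef_rot: [180.0, -24.1, -100.0]
contact_force: [-0.5, -0.4, -0.8]
gripper_width: 0.0417
gripper_force: 7.7
```

```bash
cat > look.py <<'E'
import sys
from plant import *
from h import *
from scipy.spatial.transform import Rotation as R
s=get_state();print(s['tcp_pos'],s['eef_rot'],s['gripper_width'],s['contact_force'],s['gripper_force'])
M=R.from_euler('xyz',s['eef_rot'],degrees=True).as_matrix()
tip=s['tcp_pos']+M@[-.109,0,.012];print('tip pred',tip.round(4),'to go (tool)',(M.T@(np.array([.470,.2208,.018])-tip)).round(4))
b=capture("scene");np.savez(sys.argv[1]+'.npz',**b)
x0,x1,y0,y1=map(int,sys.argv[2:6]) if len(sys.argv)>2 else (300,420,110,200)
cv2.imwrite(f'pics/{sys.argv[1]}.png',cv2.resize(b["frame"][y0:y1,x0:x1],(800,600),interpolation=cv2.INTER_CUBIC)[:,:,::-1])
for y in(-.024,.024):
    X=s['tcp_pos']+M@np.array([-.109,y,.012]);q=np.linalg.inv(b["T"])@np.r_[X,1];u=b["camera_matrix"]@q[:3];u=u[:2]/u[2];print(u,(u-[x0,y0])*[800/(x1-x0),600/(y1-y0)])
E
python3 look.py near
```

```text
[0.45457028 0.12685787 0.10276161] [ 179.99903831  -24.07299601 -100.02709307] 0.0416615942291408 [-0.48041805 -0.37399603 -0.79175798] 7.689458727836609
tip pred [0.471  0.22   0.0473] to go (tool) [-0.0125  0.0012  0.0266]
[353.03863529 164.06553204] [353.59090195 360.43688025]
[344.7979216  154.67286492] [298.65281067 297.8190995 ]
```

View pics/near.png

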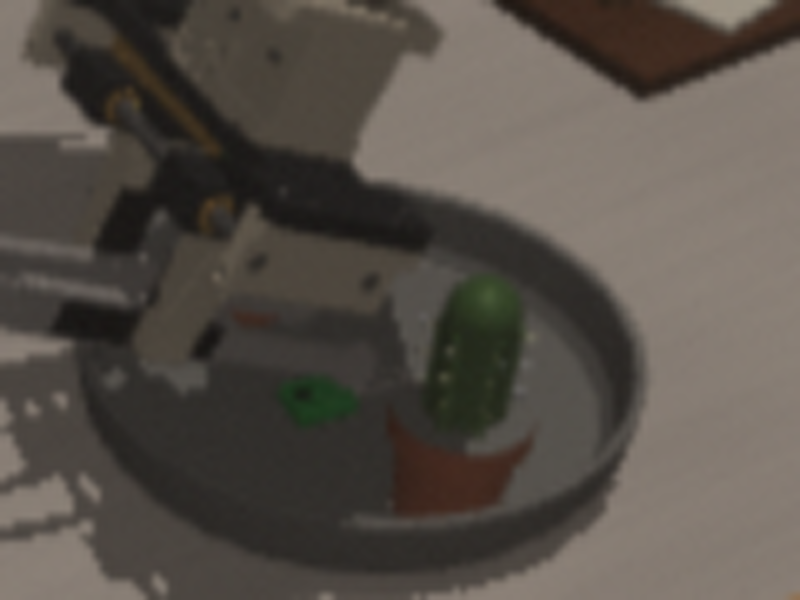

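The tongs hang above the key, whose head is at (318,398) in the crop. The near tip plate is around (375,360), close to the prediction of (353,360), and the hand is clear of the column cactus at (480,350). I'll check the tip position with depth.

Run:
```python
from h import *
b=dict(np.load('near.npz'));P=cloud(b)
f=np.array([.1736,.9848]);n=np.array([.9848,-.1736]);k=np.array([.470,.2208])
r=P[130:190,320:385].reshape(-1,3);r=r[r[:,2]>.0]
d=r[:,:2]-k;F=d@f;N=d@n
m=(r[:,2]>.025)&(N>.005)&(N<.04)&(F<.03)&(F>-.09)
for a in np.arange(-.09,.03,.008):
    s=m&(F>=a)&(F<a+.008)
    if s.any(): print(round(a+.004,3),s.sum(),'N',N[s].min().round(4),np.median(N[s]).round(4),N[s].max().round(4),'z',r[s,2].min().round(4),r[s,2].max().round(4))
# key head again, cacti
fr=b["frame"].astype(int);g=(fr[...,1]>fr[...,0]*1.6)&(fr[...,1]>fr[...,2]*1.4)&(fr[...,1]>50);g[:150]=0
p=P[g];p=p[(p[:,2]>.011)&(p[:,2]<.022)];print('head top',len(p),p.mean(0),p.min(0),p.max(0))
```

```text
-0.086 28 N 0.0207 0.0341 0.0393 z 0.0743 0.1877
-0.078 19 N 0.0213 0.0248 0.0399 z 0.0668 0.173
-0.07 20 N 0.0159 0.0227 0.0253 z 0.0681 0.0891
-0.062 17 N 0.015 0.022 0.0242 z 0.0666 0.0865
-0.054 12 N 0.0212 0.0223 0.0256 z 0.064 0.0781
-0.046 14 N 0.0207 0.0238 0.0271 z 0.0596 0.0752
-0.038 12 N 0.0202 0.0236 0.027 z 0.0569 0.0713
-0.03 11 N 0.0203 0.0239 0.0251 z 0.0528 0.0669
-0.022 14 N 0.0228 0.0256 0.027 z 0.0497 0.0651
-0.014 12 N 0.0216 0.0254 0.0288 z 0.0481 0.0604
-0.006 15 N 0.0214 0.0249 0.0274 z 0.0396 0.0571
0.002 13 N 0.0238 0.0253 0.0273 z 0.0365 0.0581
0.01 2 N 0.0246 0.0255 0.0263 z 0.0414 0.0494
head top 33 [0.47613379 0.21673679 0.01422586] [0.46421373 0.20418999 0.01144685] [0.4843392  0.22892375 0.01732859]
```

The tip centre measures F≈0 and z≈0.0475, so it agrees with the model. I'll go down the last 29 mm.

>>> apply_moves:
  targets:
    - [0.477,-0.003,0,0.006,0,0,0]
    - [0.477,-0.003,0,0.007,0,0,0]
    - [0.477,-0.003,0,0.006,0,0,0]
    - [0.477,-0.002,0,0.005,0,0,0]
    - [0.477,-0.0015,0,0.003,0,0,0]
    - [0.477,0,0,0,0,0,0]
    - [0.477,0,0,0,0,0,0]

```text
time_s: 10.65
tcp_pos: [0.4545, 0.1273, 0.0727]
eef_rot: [180.0, -24.1, -100.0]
contact_force: [-0.7, -0.1, -1.2]
gripper_width: 0.0417
gripper_force: 7.7
```

```bash
python3 look.py down
```

```text
[0.4545271  0.12732556 0.07267408] [ 179.98077411  -24.10484262 -100.00569956] 0.04168386346687889 [-0.68561668 -0.12400943 -1.21726427] 7.689505219459534
tip pred [0.471  0.2205 0.0172] to go (tool) [ 0.0002  0.001  -0.0008]
[351.77353362 172.26049085] [345.1568908  415.06993898]
[343.71336727 162.816504  ] [291.42244849 352.11002667]
```

View pics/down.png

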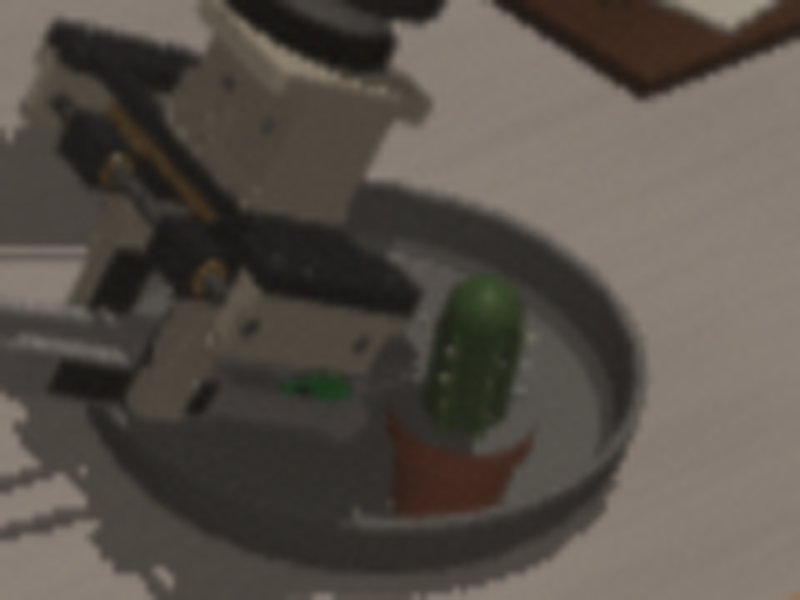

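The tips straddle the head. The near arm crosses in front of the key, seen at (320,385), and there is no contact force. I'll close.

>>> apply_moves:
  targets:
    - [0.45,0,0,0,0,0,0]
    - [0.43,0,0,0,0,0,0]
    - [0.41,0,0,0,0,0,0]
    - [0.39,0,0,0,0,0,0]
    - [0.37,0,0,0,0,0,0]
    - [0.35,0,0,0,0,0,0]
    - [0.33,0,0,0,0,0,0]
    - [0.31,0,0,0,0,0,0]
    - [0.29,0,0,0,0,0,0]
    - [0.27,0,0,0,0,0,0]
    - [0.25,0,0,0,0,0,0]
    - [0.25,0,0,0,0,0,0]
    - [0.25,0,0,0,0,0,0]
    - [0.25,0,0,0,0,0,0]
  newtons: 35

```text
time_s: 11.87
tcp_pos: [0.4546, 0.1274, 0.0729]
eef_rot: [-180.0, -24.1, -100.0]
contact_force: [-0.9, -0.9, -1.0]
gripper_width: 0.0315
gripper_force: 35.0
```

Closing stopped at 31.5 mm with 35 N, so the head is gripped. I'll lift.

>>> apply_moves:
  targets:
    - [0.25,0.001,0,-0.002,0,0,0]
    - [0.25,0.002,0,-0.004,0,0,0]
    - [0.25,0.003,0,-0.007,0,0,0]
    - [0.25,0.004,0,-0.009,0,0,0]
    - [0.25,0.005,0,-0.011,0,0,0]
    - [0.25,0.005,0,-0.011,0,0,0]
    - [0.25,0.005,0,-0.011,0,0,0]
    - [0.25,0.005,0,-0.011,0,0,0]
    - [0.25,0.005,0,-0.011,0,0,0]
    - [0.25,0.005,0,-0.011,0,0,0]
    - [0.25,0.005,0,-0.011,0,0,0]
    - [0.25,0.005,0,-0.011,0,0,0]
    - [0.25,0.005,0,-0.011,0,0,0]
    - [0.25,0.005,0,-0.011,0,0,0]
    - [0.25,0.005,0,-0.011,0,0,0]
    - [0.25,0.005,0,-0.011,0,0,0]
    - [0.25,0.004,0,-0.008,0,0,0]
    - [0.25,0.002,0,-0.004,0,0,0]
    - [0.25,0.001,0,-0.002,0,0,0]
    - [0.25,0,0,0,0,0,0]

```text
time_s: 13.53
tcp_pos: [0.4542, 0.1256, 0.258]
eef_rot: [-180.0, -24.0, -100.0]
contact_force: [0.8, -0.2, -0.9]
gripper_width: 0.0314
gripper_force: 35.0
```

```bash
python3 look.py up 270 430 80 200
```

```text
[0.45418654 0.12562607 0.25803077] [-179.98781088  -24.02654178 -100.03036986] 0.03143092124367705 [ 0.81510618 -0.17807438 -0.88709715] 34.993842244148254
tip pred [0.4707 0.2188 0.2027] to go (tool) [-0.0768  0.001   0.168 ]
[360.53240757 116.09233752] [452.66203783 180.4616876 ]
[351.20522679 107.16526043] [406.02613396 135.82630216]
```

View pics/up.png

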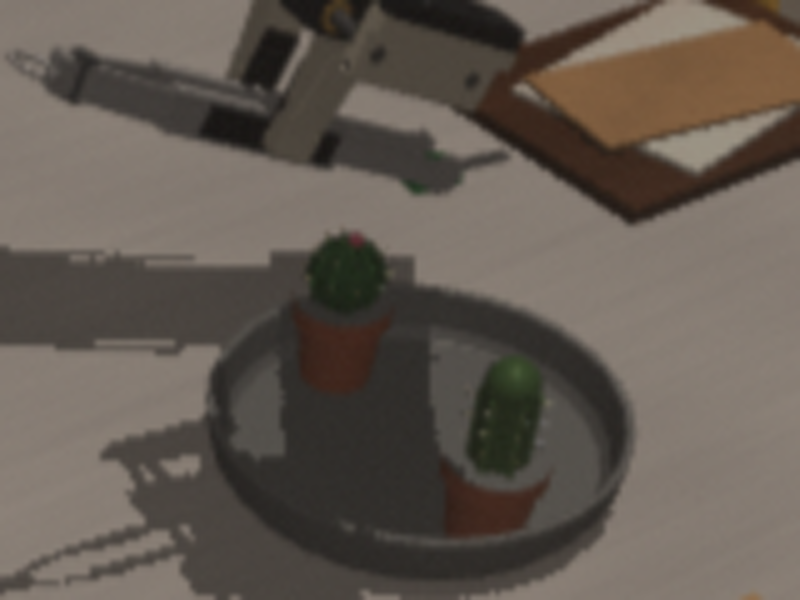

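The key is gripped by its head at (430,170) with the blade sticking out to (505,155), and the bowl and both cactuses stand as before. I'll hold to check it stays steady.

>>> apply_moves:
  targets:
    - [0.25,0,0,0,0,0,0]
    - [0.25,0,0,0,0,0,0]
    - [0.25,0,0,0,0,0,0]
    - [0.25,0,0,0,0,0,0]
    - [0.25,0,0,0,0,0,0]
    - [0.25,0,0,0,0,0,0]
    - [0.25,0,0,0,0,0,0]
    - [0.25,0,0,0,0,0,0]
    - [0.25,0,0,0,0,0,0]
    - [0.25,0,0,0,0,0,0]
    - [0.25,0,0,0,0,0,0]
    - [0.25,0,0,0,0,0,0]

```text
time_s: 14.58
tcp_pos: [0.4543, 0.1257, 0.2577]
eef_rot: [-180.0, -24.1, -100.0]
contact_force: [-0.3, -0.2, -1.6]
gripper_width: 0.0313
gripper_force: 35.0
```

Run:
```python
from plant import *
from h import *
a=dict(np.load('up.npz'));b=capture("scene")
d=cv2.absdiff(a["frame"],b["frame"])[85:125,340:380].astype(int)
def g(c):
    f=c["frame"].astype(int);m=(f[...,1]>f[...,0]*1.6)&(f[...,1]>f[...,2]*1.4)&(f[...,1]>50);m[:105]=0;m[122:]=0;return np.argwhere(m).mean(0),m.sum()
print(d.max(),d.mean(),g(a),g(b))
if np.abs(g(a)[0]-g(b)[0]).max()<.7: print(close_job())
```

```text
19 1.3485416666666667 (array([nan, nan]), np.int64(0)) (array([nan, nan]), np.int64(0))<stdin>:6: RuntimeWarning: Mean of empty slice.
  ret = um.true_divide(
```

The area around the key is unchanged apart from noise (mean difference 1.3), so it is holding steady. The green mask found no pixels there, so it told me nothing. I'll hand in.

```bash
python3 -c "
from plant import *
print(close_job())"
```

```text
the job is handed in; nothing more can be done
None
```

The job is handed in: the tongs hold the key by its green head, steady about 20 cm above the shelf, above the bowl and roughly 7 cm higher than the cactus tops, with the bowl and both cactuses standing as before.

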